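# Level the sagging manipulator shelf and hold its foot down

## Task

One of the two manipulator shelves sags at its foot knob, so the bubble of its spirit level is out past a black line; the other shelf is level. On the sagging one, press the orange foot knob fully down and then, keeping it down, turn it clockwise until the bubble is centred between the two black lines. Finish while still holding that knob fully down with the bubble centred, because the foot springs back if let go before a colleague has tightened its lock nut; leave the other knob alone and disturb nothing else on the bench.

Things in the scene. Friction and masses are not known exactly. Their poses are not given: they have to be found in the camera images.
- shelf_a: One of two identical shelves (a, b), left and right; which stands where changes. Dark base 240 x 140 mm fixed to the bench, aluminium plate on it, top 55 mm above the bench, carrying a small manipulator (local x 20 to 110, y 5 to 70, up to 127 mm high). Origin: centre of the base's underside. Local +x runs from the foot knob to the hinged end, away from the robot within 0.35 rad; z up.
- knob_a (a point): Centre of the top of shelf a's foot knob, at local x -75 mm, y 0, 110 mm above the bench when not pressed. An orange bar 42 long x 14 wide x 24 mm high, to be gripped across its width from above, on a black disc 44 mm across, 8 mm thick (its upper face 24 mm below this point). Site x runs along the bar and turns with it; z up.
- foot_a (a joint): Turn of shelf a's foot knob (rad), growing clockwise seen from above, from 0 (rest stop, orange bar along the shelf's local x) to 1.6. Clockwise raises the knob end of the plate: 1 rad moves the bubble 30 mm towards the knob (local -x). It is driven back by 0.05 N m at 0 to 0.11 N m at 1.6, so it returns to 0 when let go.
- press_a (a joint): How far shelf a's foot knob is pressed down (m): 0 free, 0.004 fully down on its stop. Sprung: about 2 N to start, 7 N fully down; it rises when released. Pressing alone does not move the bubble. The knob turns with the foot at any height.
- level_a (a point): Centre of shelf a's spirit level, midway between its two black lines, 72 mm above the bench at the shelf's local x +25, y -41. The level is a block 140 x 40 x 16 mm with a green window, fixed on the plate along local x. Axes as the shelf's.
- bubble_a (a point): Centre of the white bubble of shelf a's spirit level, 22 mm long, 16 mm wide. It runs along local x in the green window, up to 50 mm either way, towards the higher end. The black lines are 16 mm either side of the middle, so the bubble lies between them when within 5 mm of the middle.
- shelf_b: One of two identical shelves (b, a), left and right; which stands where changes. Dark base 240 x 140 mm fixed to the bench, aluminium plate on it, top 55 mm above the bench, carrying a small manipulator (local x 20 to 110, y 5 to 70, up to 127 mm high). Origin: centre of the base's underside. Local +x runs from the foot knob to the hinged end, away from the robot within 0.35 rad; z up.
- knob_b (a point): Centre of the top of shelf b's foot knob, at local x -75 mm, y 0, 110 mm above the bench when not pressed. An orange bar 42 long x 14 wide x 24 mm high, to be gripped across its width from above, on a black disc 44 mm across, 8 mm thick (its upper face 24 mm below this point). Site x runs along the bar and turns with it; z up.
- foot_b (a joint): Turn of shelf b's foot knob (rad), growing clockwise seen from above, from 0 (rest stop, orange bar along the shelf's local x) to 1.6. Clockwise raises the knob end of the plate: 1 rad moves the bubble 30 mm towards the knob (local -x). It is driven back by 0.05 N m at 0 to 0.11 N m at 1.6, so it returns to 0 when let go.
- press_b (a joint): How far shelf b's foot knob is pressed down (m): 0 free, 0.004 fully down on its stop. Sprung: about 2 N to start, 7 N fully down; it rises when released. Pressing alone does not move the bubble. The knob turns with the foot at any height.
- level_b (a point): Centre of shelf b's spirit level, midway between its two black lines, 72 mm above the bench at the shelf's local x +25, y -41. The level is a block 140 x 40 x 16 mm with a green window, fixed on the plate along local x. Axes as the shelf's.
- bubble_b (a point): Centre of the white bubble of shelf b's spirit level, 22 mm long, 16 mm wide. It runs along local x in the green window, up to 50 mm either way, towards the higher end. The black lines are 16 mm either side of the middle, so the bubble lies between them when within 5 mm of the middle.
- dish: Shallow glass dish, 60 mm across, 14 mm high, loose on the bench beyond shelf a. Origin: centre of its underside. Not to be moved.
- locknut: Brass ring nut, 28 mm across, 8 mm high, loose on the bench beyond shelf b. Origin: centre of its underside. Not to be moved.
- spanner: Steel spanner, 130 mm long, lying crosswise on the bench between the robot and shelf b. Origin: middle of its underside. Not to be moved.
- driver: Screwdriver, 170 mm long, lying on the bench left of the shelves. Origin: middle of its underside. Not to be moved.
- ethanol: White bottle with a blue cap, 60 mm across, 150 mm high, standing on the bench right of the shelves. Origin: centre of its underside. Not to be moved.
- objective: Steel microscope objective, 34 mm across, 50 mm high, standing on the bench right of the shelves. Origin: centre of its underside. Not to be moved.

How it is judged (in metres and radians):
On the way, in this order (a step that is already met when the one before it is completed fails the run):
1. the sagging shelf's knob is pressed down, at least 3 of its 4 mm (value of joint press_a above 0.003 m and contact force between the fingers and shelf_a above 2 N), for 0.2 s.
2. with the knob still down, its bubble is centred between the lines (value of joint press_a above 0.003 m and x of bubble_a in the frame of level_a between -0.0055 and 0.0055 m), for 0.3 s.
At the end, for the whole second after the job is handed in: The gripper still holds the sagging shelf's knob down (at least 3 of its 4 mm, touching with over 2 N), its bubble is within 5.5 mm of the middle of its level and the knob is still; the other shelf's knob has not been turned past 0.2 rad and is not pressed (all of step 2 and contact force between the fingers and shelf_a above 2 N and velocity of joint foot_a between -0.1 and 0.1 rad/s and value of joint foot_b below 0.2 rad and value of joint press_b below 0.002 m); the arm keeps its last pose, push and grip.
It fails at once if the level shelf's knob is turned or pressed (value of joint foot_b above 0.2 rad or value of joint press_b above 0.002 m).
It fails at once if a loose thing on the bench is moved by more than 20 mm (distance of any of dish, locknut, spanner, driver, ethanol, objective from where it was at the start of the episode above 0.02 m).
It also fails if it takes over 35 s, if anything falls off the work surface, if the arm or the gripper's body presses on something with over 40 N, if the wrist force passes 120 N, or if a joint passes its speed limit or range.

## Robot

A 7-joint arm with a two-finger parallel gripper is mounted at the origin on the work surface. World frame = base frame: x ahead of the robot, y to its left, z up, the work surface at z = 0. Lengths are in mm, angles in rad, forces in N, time in s.
With the tool pointing down it reaches from about 400 to 925 mm from the base axis. Payload 5.6 kg.
Tool frame: the origin (TCP) lies midway between the tips of the shut fingers; the grasp point (between the pads) lies r.tcp_to_grasp behind it (r.tcp_to_grasp is the distance from the TCP to the grasp point, in mm); z points along the fingers, x is the direction in which the jaws open and shut, and the axes are right-handed (so a half turn about z gives the same grasp; the last joint's range is limited). The gripper opens to 85 mm and grips with 20 to 120 N. Pads are 22 mm wide; open, the fingers measure 114 mm over their backs; the gripper's body (76 mm by 85 mm) begins 54 mm behind the grasp point. The pads swing forward as they close: fully open they stand 13 mm farther back than shut.
Start: joints at [1.226, 0.468, -0.012, 1.603, 0.006, 1.071, -0.056], TCP at [193.163, -620.643, 203.09] pointing down, gripper open.
Joint ranges: [-2.53, 2.53], [-0.31, 2.02], [-1.57, 1.55], [0.28, 2.44], [-1.29, 4.43], [0.15, 1.84], [-2.92, 2.92]. Speed limits (rad/s): [2.57, 2.57, 3.14, 3.14, 3.14, 3.14, 3.14].

## Interface

Orientations are given as a unit quaternion [x, y, z, w].
In Python, from station import r, claw, planner, sensors, eyes, order gives the robot as it stands. Calls block until the motion is done:
- r.move_pose(position, orientation): joint-space move of the TCP to a pose.
- r.move_linear(position, ori=None, vel=150, stop_force=None): straight line of the TCP; ori=None keeps the orientation; vel is the mean speed in mm/s. With stop_force (N) it stops when the force on the tool has changed by that much, and returns True; else False.
- r.movej(angles): joint-space move.
- claw.gripper_to(opening, newtons=None): finger opening in mm; newtons is the grip in N (None keeps the last); returns when the fingers have stopped.
- r.dwell(seconds).
- planner.ik(position, orientation): joint angles nearest the present ones, or None.
- sensors.get_obs(): the state.
- eyes.read_camera(name): name is "scene" or "top" or "wrist"; returns a dict with "pixels" (384x512x3 uint8, red, green, blue), "fx", "fy", "cx", "cy" (pixels), "rvec" (rotation vector, rad) and "tvec" (3), from world to camera coordinates, as OpenCV has them. Camera axes: x right, y down, z forward; pixel columns grow to the right and rows downward; lengths in mm; the calibration is good to about 2 mm. A picture is of the moment at which its call begins. There is no depth.
A pose or a line that the arm cannot do raises r.PlanningError and nothing moves.
- order.finish_job(): hands the job in, once; it reports no verdict.
The state is a dict: "time": time; "joints": joint angles; "qvel": joint speeds; "joint_torque": joint torques, N m; "tool_pos": TCP position; "ee_rot": TCP orientation; "contact_force": force on the tool from outside, world axes, zero at the start; "torque": the same for the moment, N m; "grip_width": finger opening in mm.
Only numpy, scipy, OpenCV 4.12 (cv2) and the standard library are available. Lean on these libraries where they do the work, as an engineer would, in place of code of your own. Each camera call takes 0.05 s, during which the arm holds its last target. There are 200 camera calls.

## Working session

There is one attempt and no reset: what is moved stays moved. The work goes in short steps, each a Python script; the robot and the scene stay as the last script left them, time stands still between calls to the robot, and variables do not carry over. Pictures are saved under pics/ and viewed, about 8 in all and at most 12, crops included, and the job is handed in when it is done.

```bash
mkdir -p pics; ls; python3 - <<'E'
from station import r,claw,planner,sensors,eyes,order
import cv2,numpy as np,pickle
d={n:eyes.read_camera(n) for n in("scene","top")}
pickle.dump(d,open("c0.pkl","wb"))
cv2.imwrite("pics/top0.png",cv2.cvtColor(d["top"]["pixels"],cv2.COLOR_RGB2BGR))
cv2.imwrite("pics/scene0.png",cv2.cvtColor(d["scene"]["pixels"],cv2.COLOR_RGB2BGR))
s=sensors.get_obs();print(s,r.tcp_to_grasp)
E
```

```text
pics
{'time': 0.1, 'joints': array([ 1.22600317,  0.46829736, -0.01157395,  1.60351748,  0.00595666,
        1.07136806, -0.05629708]), 'qvel': array([ 0.00115161, -0.00305176, -0.00138529, -0.00081566,  0.00102891,
        0.00032854, -0.00171745]), 'joint_torque': array([ 7.72425992e-04, -5.33522844e+01,  2.11470178e-02, -2.51966339e+01,
        1.14462720e-02,  4.23143443e-03,  1.24075700e-05]), 'tool_pos': array([ 192.97450937, -620.14096081,  202.23403423]), 'ee_rot': array([ 8.05334941e-01, -5.92819557e-01, -6.51600182e-04, -4.24912545e-04]), 'contact_force': array([0.52894034, 0.30179471, 0.66846881]), 'torque': array([ 0.01564018, -0.02275433, -0.0441978 ]), 'grip_width': 85.49358838571735} 18.700000000000003
```

View pics/top0.png

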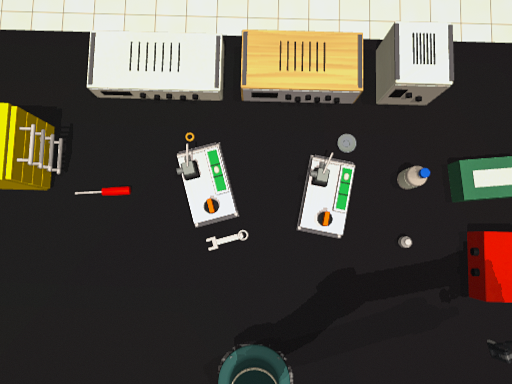

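View pics/scene0.png

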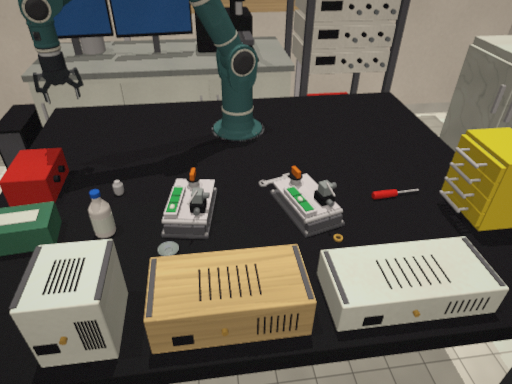

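```bash
cat > h.py <<'E'
import cv2,numpy as np
def ray(c,uv,z):
    R,_=cv2.Rodrigues(np.array(c["rvec"],float)); t=np.array(c["tvec"],float).ravel()
    o=-R.T@t
    d=R.T@np.array([(uv[0]-c["cx"])/c["fx"],(uv[1]-c["cy"])/c["fy"],1])
    return o+d*(z-o[2])/d[2]
def blobs(mask,amin=15):
    n,l,s,ce=cv2.connectedComponentsWithStats(mask.astype(np.uint8))
    out=[]
    for i in range(1,n):
        if s[i,4]>=amin:
            ys,xs=np.where(l==i)
            out.append((s[i,4],ce[i],cv2.minAreaRect(np.c_[xs,ys].astype(np.float32))))
    return out
def hsv(c): return cv2.cvtColor(c["pixels"],cv2.COLOR_RGB2HSV)
def omask(c):
    h=hsv(c); return (h[...,0]>5)&(h[...,0]<20)&(h[...,1]>180)&(h[...,2]>120)
def gmask(c):
    h=hsv(c); return (h[...,0]>45)&(h[...,0]<85)&(h[...,1]>120)&(h[...,2]>60)
E
python3 - <<'E'
import pickle,cv2,numpy as np
from h import *
c=pickle.load(open("c0.pkl","rb"))["top"]
for a,ce,mr in blobs(omask(c)): print("O",a,ce,mr,ray(c,ce,110)[:2])
for a,ce,mr in blobs(gmask(c)): print("G",a,ce,mr,ray(c,ce,80)[:2])
im=cv2.cvtColor(c["pixels"],cv2.COLOR_RGB2BGR)[135:245,170:365]
cv2.imwrite("pics/crop0.png",cv2.resize(im,None,fx=4,fy=4,interpolation=cv2.INTER_CUBIC))
for p in [(425,178),(405,242),(347,143)]: print(ray(c,p,0))
E
```

```text
O 73 [210.2739726  205.63013699] ((210.26473999023438, 205.55885314941406), (13.824529647827148, 5.093247413635254), 75.96376037597656) [514.92271619 135.00328619]
O 71 [325.98591549 218.4084507 ] ((325.9999694824219, 218.50001525878906), (4.9029035568237305, 13.924245834350586), 11.309932708740234) [ 485.83574389 -195.45880051]
G 323 [216.39318885 170.26315789] ((216.36903381347656, 170.16461181640625), (40.30337142944336, 8.876837730407715), 75.3791275024414) [621.91111738 123.55155018]
G 1330 [483.10977444 178.03759398] ((486.4617614746094, 178.0029296875), (40.725833892822266, 52.307010650634766), 85.60128784179688) [ 617.06564993 -665.93816227]
G 328 [343.43292683 189.58841463] ((343.6479797363281, 188.4359893798828), (8.944271087646484, 40.33866500854492), 10.304845809936523) [ 573.16718965 -251.57668695]
[ 625.20115706 -525.87869507    0.        ]
[ 423.5079142  -459.87845775    0.        ]
[ 731.47553244 -279.78802391    0.        ]
```

View pics/crop0.png

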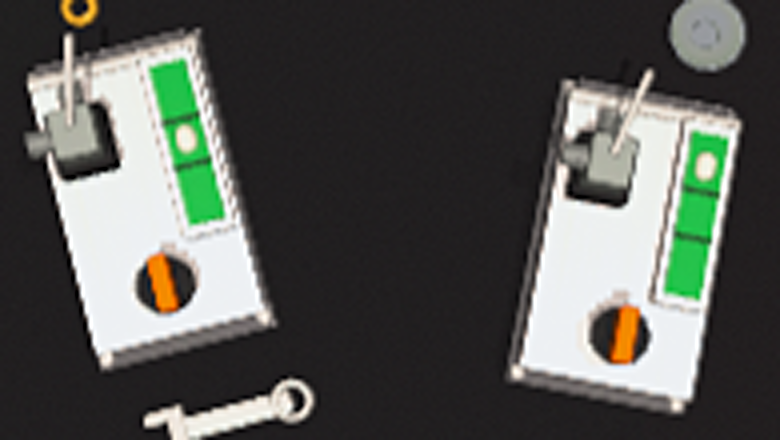

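```bash
cat >> h.py <<'E'
def level(c,gblob_mr,zt=80):
    """window box -> centre, yaw; bubble offset along local x (mm)"""
    box=cv2.boxPoints(gblob_mr); P=np.array([ray(c,p,zt)[:2] for p in box])
    ctr=P.mean(0); e=[P[1]-P[0],P[2]-P[1]]; e=max(e,key=np.linalg.norm); e=e*np.sign(e[0])
    return ctr,np.arctan2(e[1],e[0]),np.linalg.norm(e)
def bubble(c,ctr,yaw,zt=80):
    h=hsv(c); R=np.array([np.cos(yaw),np.sin(yaw)]); N=np.array([-R[1],R[0]])
    ys,xs=np.where((h[...,1]<90)&(h[...,2]>120))
    L=[]
    for x,y in zip(xs,ys):
        d=ray(c,(x,y),zt)[:2]-ctr; a,b=d@R,d@N
        if abs(a)<60 and abs(b)<8: L.append(a)
    return (np.mean(L),len(L)) if L else None
E
python3 - <<'E'
import pickle
from h import *
from scipy.spatial.transform import Rotation as Ro
D=pickle.load(open("c0.pkl","rb"))
for n in("top","scene"):
    c=D[n]
    for a,ce,mr in blobs(omask(c)):
        print(n,"O",a,ce,ray(c,ce,104)[:2])
    for a,ce,mr in blobs(gmask(c)):
        ctr,yaw,L=level(c,mr)
        if 80<L<140:
            k=ctr+Ro.from_euler('z',yaw).as_matrix()[:2,:2]@[-100,41]
            print(n,"G",a,ctr,yaw,L,"knob",k,"bub",bubble(c,ctr,yaw))
E
```

```text
top O 73 [210.2739726  205.63013699] [515.3568975  135.62299183]
top O 71 [325.98591549 218.4084507 ] [ 486.12485974 -196.4872084 ]
top G 323 [622.4713063  123.70489287] 0.2823510549634316 120.27948737370033 knob [515.0078113  135.21998046] bub (np.float64(3.222636253141849), 30)
top G 328 [ 576.88646301 -252.25877006] -0.1763720155763659 119.98435328820466 knob [ 485.63161007 -194.34891066] bub (np.float64(37.15817112189764), 32)
scene O 59 [191.91525424 172.86440678] [ 483.97405251 -197.10921053]
scene O 76 [296.         171.42105263] [517.68762516 136.32150635]
scene G 166 [ 583.57847813 -253.53513406] -0.169498147092699 124.22880161805188 knob [ 491.92771946 -196.25391169] bub (np.float64(33.29639817769515), 26)
scene G 157 [628.81483171 122.83870421] 0.2634731073707193 124.87876708294704 knob [521.5878532  136.38030974] bub (np.float64(0.3255652277954173), 25)
```

```bash
cat >> h.py <<'E'
from scipy.spatial.transform import Rotation as Ro
def down(alpha): # tool z down, tool x at world angle alpha
    return (Ro.from_euler('z',alpha)*Ro.from_euler('x',np.pi)).as_quat()
YAW=-0.175
E
python3 - <<'E'
from station import r,claw,planner,sensors,eyes,order
from h import *
import pickle
s=sensors.get_obs()
for al in (YAW+np.pi/2,YAW-np.pi/2):
    print(al,planner.ik([486,-195.5,200],down(al)),planner.ik([486,-195.5,85],down(al-1.3)))
r.move_linear([193,-620,290])
r.move_pose([486,-195.5,250],down(YAW+np.pi/2))
claw.gripper_to(40)
s=sensors.get_obs();print(s["time"],s["joints"],s["tool_pos"],s["grip_width"])
c=eyes.read_camera("wrist");pickle.dump(c,open("w1.pkl","wb"))
cv2.imwrite("pics/w1.png",cv2.cvtColor(c["pixels"],cv2.COLOR_RGB2BGR))
for a,ce,mr in blobs(omask(c),100): print("O",a,ce,mr,ray(c,ce,110)[:2],level(c,mr,110))
for a,ce,mr in blobs(gmask(c),200): print("G",a,level(c,mr))
E
```

```text
1.3957963267948965 [ 0.90549066  0.35368003 -0.71118632  1.87763021  0.27057846  1.00808174
  1.47461461] [ 0.73414944  0.48083147 -0.51362949  1.97663356  0.3336933   0.76679453
  0.12152414]
-1.7457963267948966 [ 0.4984966   0.27271993 -0.21199674  1.90235759  0.06859963  0.9734273
 -1.49030838] [ 0.22262972  0.4170317   0.11709928  2.01032779 -0.07198939  0.71805693
 -2.66176839]
3.2167 [ 0.88518866  0.28376478 -0.67200765  1.82363311  0.1967033   1.10149972
  1.53869745] [ 485.97212645 -195.57776118  249.98649064] 39.8161755570246
O 585 [248.46666667 172.11623932] ((248.5, 172.0), (42.0, 13.0), 90.0) [ 481.92079203 -194.93554172] (array([ 482.16721957, -194.94589312]), np.float64(-0.16923144815963362), np.float64(41.82356451216987))
G 823 (array([ 534.10424353, -245.47125908]), np.float64(-0.194214159515593), np.float64(41.3898697706718))
G 502 (array([ 572.76661848, -249.36440807]), np.float64(-0.19340846724245056), np.float64(31.244058058224425))
G 477 (array([ 611.0355063 , -258.36745303]), np.float64(-0.1926027495216663), np.float64(39.58510720262535))
```

View pics/w1.png

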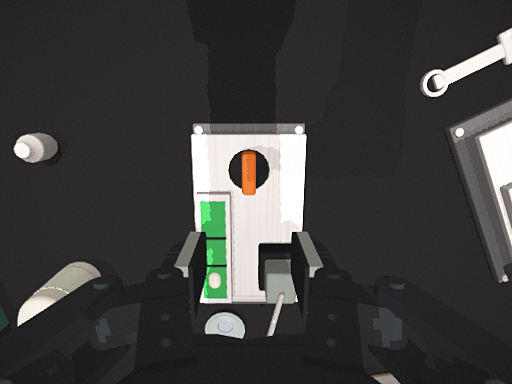

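The wrist view shows the right-hand knob bar at (248,172), aligned with the jaws, with its bubble at (215,280), beyond the line at row 265. The jaws have a clear path down.

```bash
python3 - <<'E'
from station import r,claw,planner,sensors,eyes,order
from h import *
q=down(YAW+np.pi/2)
def st(t):
    s=sensors.get_obs();print(t,round(s["time"],2),s["tool_pos"].round(2),s["contact_force"].round(1),s["torque"].round(2),round(s["grip_width"],1),s["joints"].round(3))
r.move_linear([484,-195.2,125],q); st("above")
print(r.move_linear([484,-195.2,91],q,vel=40,stop_force=5)); st("down")
claw.gripper_to(0,40); st("grip")
print(r.move_linear([484,-195.2,80],q,vel=10,stop_force=14)); st("press")
r.dwell(.3); st("held")
c=eyes.read_camera("wrist")
cv2.imwrite("pics/w2.png",cv2.cvtColor(c["pixels"],cv2.COLOR_RGB2BGR))
E
```

```text
above 4.25 [ 484.73 -195.31  125.76] [-0.2  0.3 -0.3] [-0.01  0.    0.02] 39.7 [ 0.817  0.435 -0.612  1.95   0.327  0.854  1.427]
False
down 5.25 [ 484.22 -195.19   91.17] [-0.3 -0.6  0.5] [0.04 0.   0.04] 39.7 [ 0.791  0.485 -0.584  1.974  0.37   0.788  1.39 ]
grip 5.72 [ 484.04 -195.22   91.06] [-1.   0.   0.3] [ 0.05 -0.02 -0.02] -0.0 [ 0.791  0.485 -0.584  1.975  0.371  0.788  1.39 ]
False
press 6.97 [ 484.02 -195.2    80.16] [-0.6  1.8  3.6] [ 0.07  0.34 -0.02] -0.4 [ 0.782  0.501 -0.573  1.981  0.385  0.767  1.378]
held 7.27 [ 483.97 -195.2    80.03] [-1.8  0.2  4.3] [ 0.07  0.37 -0.  ] 0.0 [ 0.782  0.501 -0.573  1.981  0.385  0.767  1.378]
```

View pics/w2.png

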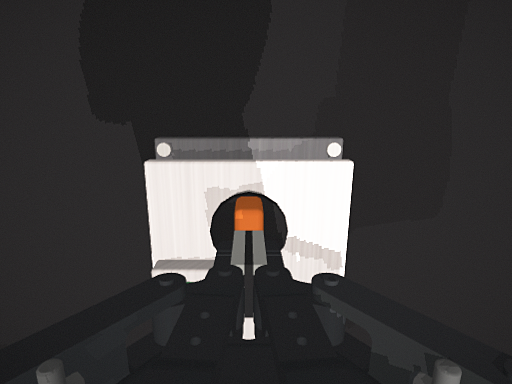

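Grip width reads 0 and the lift force is only 4 N, so the fingers may not be holding the bar. I'll project known points into this picture to see where they sit.

```bash
python3 - <<'E'
from station import r,claw,planner,sensors,eyes,order
from h import *
s=sensors.get_obs(); print(s["time"],s["grip_width"],s["tool_pos"],Ro.from_quat(s["ee_rot"]).as_matrix().round(3).tolist())
c=eyes.read_camera("wrist"); t=eyes.read_camera("top"); sc=eyes.read_camera("scene")
P=np.array([[484,-195.2,80],[484,-195.2,98],[484,-195.2,110]]+[[484+d*np.cos(YAW),-195.2+d*np.sin(YAW),z] for d in(-21,21) for z in(86,110)],float)
print(cv2.projectPoints(P,np.array(c["rvec"],float),np.array(c["tvec"],float),np.array([[c["fx"],0,c["cx"]],[0,c["fy"],c["cy"]],[0,0,1.]]),None)[0][:,0].round(0).tolist())
for n,k in(("wrist",c),("top",t),("scene",sc)):
    for a,ce,mr in blobs(omask(k),8): print(n,a,ce,mr)
a=cv2.resize(t["pixels"][150:250,280:380],(500,500),interpolation=cv2.INTER_CUBIC)
b=cv2.resize(sc["pixels"][140:220,150:230],(300,300),interpolation=cv2.INTER_CUBIC)
im=np.zeros((500,800,3),np.uint8);im[:,:500]=a;im[:300,500:]=b
cv2.imwrite("pics/m3.png",im[...,::-1])
E
```

```text
7.3167 -0.1587323200785554 [ 483.98226842 -195.22177749   80.02887239] [[0.174, 0.985, -0.0], [0.985, -0.174, -0.0], [-0.0, -0.0, -1.0]]
[[249.0, 228.0], [249.0, 241.0], [249.0, 252.0], [249.0, 195.0], [249.0, 209.0], [249.0, 267.0], [249.0, 291.0]]
wrist 894 [248.50111857 213.64765101] ((248.5, 213.5), (33.0, 27.0), 90.0)
top 73 [210.2739726  205.63013699] ((210.26473999023438, 205.55885314941406), (13.824529647827148, 5.093247413635254), 75.96376037597656)
scene 76 [296.         171.42105263] ((295.7500305175781, 171.25), (12.727922439575195, 6.363960266113281), 45.0)
scene 31 [191.5483871  176.38709677] ((191.5, 176.5), (7.0, 3.0), 90.0)
```

View pics/m3.png

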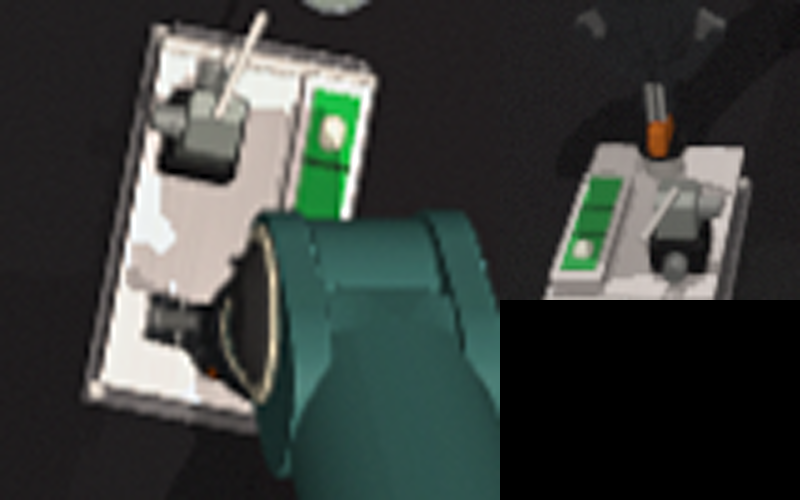

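```bash
python3 - <<'E'
import cv2,numpy as np
a=cv2.imread("pics/w2.png")[185:345,190:310]
a=cv2.convertScaleAbs(a,alpha=1.6,beta=20)
b=cv2.imread("pics/m3.png")[60:200,600:740]
im=np.zeros((600,800,3),np.uint8); im[:,:450]=cv2.resize(a,(450,600)); im[:350,450:]=cv2.resize(b,(350,350))
cv2.imwrite("pics/z4.png",im)
E
```

```text
(no output)
```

View pics/z4.png

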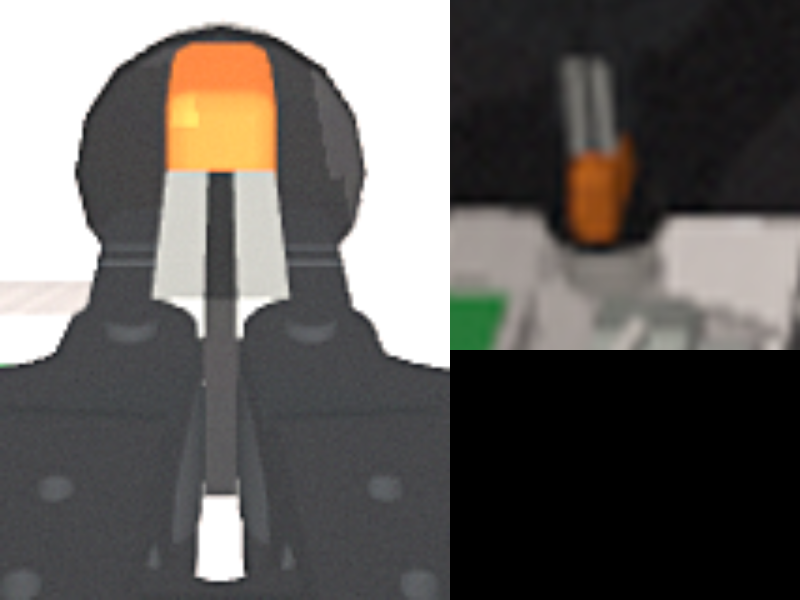

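The near end of the bar is where I predicted it (rows 197 to 209). The pads overlap the bar at its middle. Next I'll test the grip: press a little further with a force stop, then re-grip while watching the opening.

```bash
cat >> h.py <<'E'
from station import r,claw,planner,sensors,eyes,order
def st(t):
    s=sensors.get_obs();print(t,round(s["time"],2),s["tool_pos"].round(2),s["contact_force"].round(1),s["torque"].round(2),round(s["grip_width"],1),s["joints"][6].round(3))
E
python3 - <<'E'
from h import *
q=down(YAW+np.pi/2)
print(r.move_linear([484,-195.2,77],q,vel=10,stop_force=12)); st("press2")
r.move_linear([484,-195.2,91],q,vel=40); st("up")
claw.gripper_to(25); st("open25")
for w in(14,10,6): claw.gripper_to(w,30); st(f"w{w}")
E
```

```text
True
press2 7.81 [ 484.   -195.24   77.92] [-1.5  0.   7.2] [ 0.12  0.39 -0.03] 0.2 1.375
up 8.29 [ 483.9  -195.26   90.93] [0.4 0.1 0.2] [ 0.04  0.03 -0.02] 0.1 1.39
open25 8.65 [ 483.89 -195.16   90.84] [-0.1 -0.6 -0.2] [-0.    0.05  0.01] 25.1 1.39
w14 8.92 [ 484.   -195.17   90.98] [-0.6  0.8  0.1] [-0.02  0.03 -0.01] 14.2 1.39
w10 9.13 [ 484.01 -195.21   91.  ] [-0.1 -0.6 -0.4] [-0.01 -0.03  0.04] 10.1 1.39
w6 9.35 [ 484.01 -195.2    91.  ] [ 0.3 -1.2  0.1] [-0.01 -0.08 -0.04] 6.0 1.39
```

The fingers close freely, and contact first came at TCP z≈82 with a slope that matches the press spring. In the wrist view the tips sit on top of the bar at about 106–110 mm. So the reported TCP is about 28 mm beyond the real fingertips, and I was pressing on the bar from above. I'll open, go about 28 mm deeper and grip properly.

```bash
python3 - <<'E'
from h import *
q=down(YAW+np.pi/2)
r.move_linear([484,-195.2,96],q,vel=60)
claw.gripper_to(34,40); st("open")
print(r.move_linear([484,-195.2,64],q,vel=30,stop_force=4)); st("down")
claw.gripper_to(0,40); st("grip")
c=eyes.read_camera("wrist")
cv2.imwrite("pics/w5.png",cv2.cvtColor(c["pixels"],cv2.COLOR_RGB2BGR))
E
```

```text
open 9.98 [ 483.94 -195.18   95.94] [-0.7 -0.7 -0.2] [ 0.02 -0.01 -0.03] 33.9 1.396
False
down 11.2 [ 484.16 -195.24   64.19] [-0.4  0.1  0.1] [-0.01  0.07  0.07] 33.8 1.36
grip 11.51 [ 484.16 -195.19   64.26] [0.  0.9 1. ] [ 0.08  0.1  -0.04] 13.1 1.36
```

View pics/w5.png

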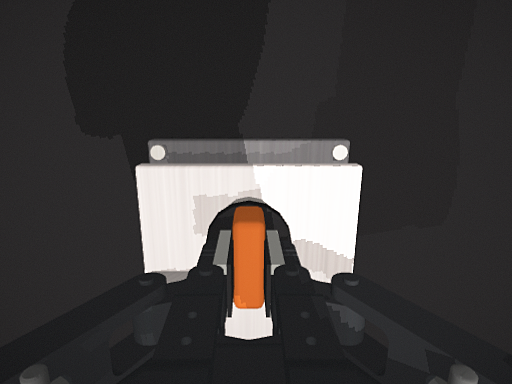

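Now the bar (column 249, rows 207–308) sits between the pads at 13 mm opening. Next: press, then turn about half way.

```bash
python3 - <<'E'
from h import *
q=down(YAW+np.pi/2)
print(r.move_linear([484,-195.2,54],q,vel=10,stop_force=13)); st("press")
r.dwell(.3); st("hold")
z=sensors.get_obs()["tool_pos"][2]-0.3
for th in (.3,.6):
    r.move_linear([484,-195.2,z],down(YAW+np.pi/2-th),vel=20); st(th)
t=eyes.read_camera("top")
g=[b for b in blobs(gmask(t),20)]
for b in g: print(b[0],b[1].round(1))
print(bubble(t,np.array([576.9,-252.3]),-0.176))
a=cv2.resize(t["pixels"][150:250,280:380],(500,500),interpolation=cv2.INTER_CUBIC)
cv2.imwrite("pics/t6.png",a[...,::-1])
E
```

```text
True
press 12.13 [ 484.16 -195.2    60.34] [-1.4  0.6  7.8] [ 0.12  0.31 -0.01] 13.0 1.355
hold 12.43 [ 484.14 -195.21   60.31] [-0.7 -0.2  8. ] [0.07 0.31 0.02] 13.3 1.355
0.3 12.88 [ 484.31 -194.78   60.42] [-1.7  0.7  6.2] [0.33 0.34 0.04] 13.0 1.103
0.6 13.33 [ 484.54 -194.47   60.46] [-1.1  2.4  5.9] [0.53 0.2  0.04] 12.9 0.851
323 [216.4 170.3]
1330 [483.1 178. ]
199 [345.  181.2]
(np.float64(19.435535427740014), 30)
```

View pics/t6.png

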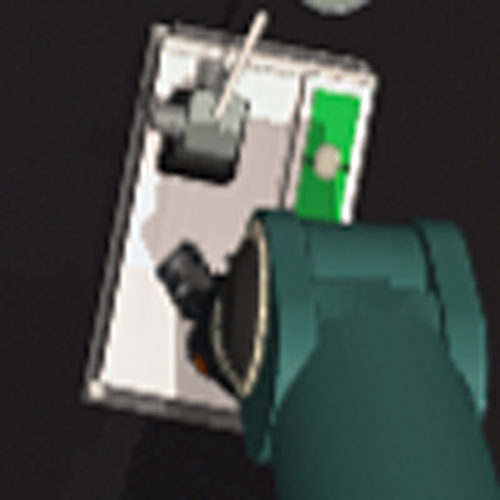

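The bubble has moved from +37 to +19 mm at 0.6 rad, as expected. Force has relaxed to 6 N, so I'll press a bit more and then continue to about 1.15 rad. The bubble gets measured against the black lines.

```bash
cat >> h.py <<'E'
def look(name):
    sc=eyes.read_camera("scene"); t=eyes.read_camera("top")
    print("top bub",bubble(t,np.array([576.9,-252.3]),-0.176),"scene bub",bubble(sc,np.array([583.6,-253.5]),-0.1695))
    a=cv2.resize(sc["pixels"][170:230,155:225],(420,360),interpolation=cv2.INTER_CUBIC)
    b=cv2.resize(t["pixels"][160:220,320:360],(240,360),interpolation=cv2.INTER_CUBIC)
    cv2.imwrite(name,np.hstack([a,b])[...,::-1])
E
python3 - <<'E'
from h import *
print(r.move_linear([484,-195.2,57],down(YAW+np.pi/2-.6),vel=8,stop_force=7)); st("press")
z=sensors.get_obs()["tool_pos"][2]-0.3
for th in (.9,1.15):
    r.move_linear([484,-195.2,z],down(YAW+np.pi/2-th),vel=20); st(th)
look("pics/l7.png")
E
```

```text
True
press 13.62 [ 484.58 -194.38   60.4 ] [-1.4  0.8  6. ] [0.06 0.27 0.06] 12.9 0.851
0.9 14.07 [ 484.9  -194.14   60.61] [-0.2  4.   6.1] [0.65 0.09 0.14] 12.9 0.598
1.15 14.47 [ 485.25 -193.99   60.67] [0.6 3.  6.6] [ 0.66 -0.04  0.09] 12.9 0.388
top bub (np.float64(3.5360516500514843), 31) scene bub (np.float64(-0.32703089374937805), 22)
```

View pics/l7.png

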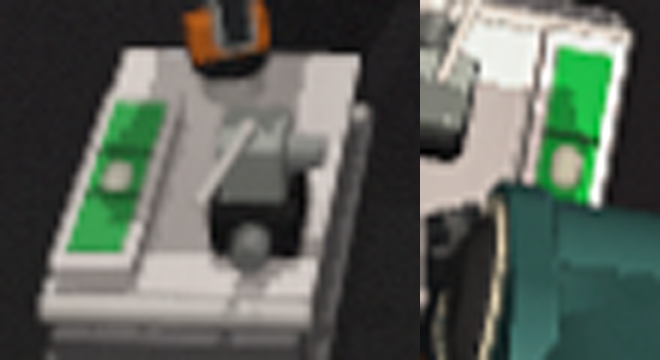

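The bubble sits at row 175 between the lines at rows 153 and 199, so it is centred. The press margin (about 3.6 mm of 4) is thin, so I'll step down gently until force shows the stop.

```bash
python3 - <<'E'
from h import *
q=down(YAW+np.pi/2-1.15)
z=60.1
while z>57:
    z-=.4
    r.move_linear([484.4,-194.8,z],q,vel=5); r.dwell(.1); st(round(z,2))
    if sensors.get_obs()["contact_force"][2]>13: break
r.dwell(.5); st("hold")
look("pics/l8.png")
E
```

```text
59.7 14.96 [ 485.27 -194.01   60.3 ] [0.1 2.7 7.4] [0.6  0.16 0.15] 13.1 0.387
59.3 15.31 [ 485.31 -194.03   60.25] [-1.8  2.9 10.2] [0.71 0.37 0.13] 13.0 0.386
58.9 15.66 [ 485.31 -194.03   60.19] [-2.   3.4 14.1] [0.72 0.59 0.15] 13.0 0.386
hold 16.16 [ 485.32 -194.01   60.18] [-3.1  3.4 12.9] [0.74 0.59 0.04] 12.8 0.386
top bub (np.float64(3.5360516500514843), 31) scene bub (np.float64(-0.32703089374937805), 22)
```

At z≈60.2 the force climbed from 7 to 13 N with almost no further travel, so the knob is on its stop. The bubble hasn't moved, so I'll hand in.

```bash
python3 - <<'E'
from h import *
t=eyes.read_camera("top"); st("pre")
print([b[1].round(1).tolist() for b in blobs(omask(t),20)])
order.finish_job()
E
```

```text
pre 16.31 [ 485.32 -194.02   60.18] [-2.6  3.5 13.7] [0.72 0.56 0.1 ] 13.2 0.386
[[210.3, 205.6]]
the job is handed in; nothing more can be done
```

I pressed the sagging shelf's foot knob (shelf a, on the right, with the dish beyond it) onto its stop and turned it about 1.15 rad clockwise. I handed the job in at about 16 s, still holding it there.

**Last checks**
- **Press:** about 13 N downward. The force rose from 7 to 14 N over about 0.1 mm of travel, which shows the knob is on its stop.
- **Bubble:** it was midway between the black lines in the scene view, which read −0.3 mm. The top view read +3.5 mm, but the level shelf's bubble also reads +3.2 mm there, so that looks like measuring bias.
- **Stillness:** bubble readings were the same before and after the final press, and the last joint held its angle.
- **Other knob:** at the end the left knob's bar was at the same pixels as at the start. I did not measure the loose objects again, but the arm stayed clear of them.

**What went wrong on the way**
- **First grip missed:** the fingers shut on top of the bar and pushed it down with up to about 7 N. The real fingertips appear to sit about 28 mm short of the reported tool point. I opened, went about 28 mm deeper and gripped the bar at 13 mm opening.
- **Sideways drift:** the tool moved about 1 mm sideways during the turn, probably because I placed the knob's centre slightly off.

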